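Slide a flanged bush into the slotted carrier plate until its latch snaps behind it

TASK

Pick up the flanged steel bush and slide it upright, from the open front, into the slot of the blue carrier plate with its flange underneath the plate. Push it in gently, past the brass spring latch, until the latch has snapped back out behind it and the sprung black buffer ahead of it is pressed in about half way, but never near its stop; then let go so that the bush stays trapped between latch and buffer. Never force it, and leave the other things where they are.

Things in the scene. Friction and masses are not known exactly. Their poses are not given: they have to be found in the camera images.
- bush: loose flanged steel bush, 0.18 kg, standing upright on its flange on the bench: flange 40 mm diameter x 7 mm thick at the bottom, plain barrel 22 mm diameter above it, 84 mm tall in all. Origin: centre of the flange's underside; z up along the barrel.
- carrier: fixed greased carrier, 150 (x) x 112 (y) mm: dark base, its top (the channel floor) at z 12 mm; blue plate over it at z 22 to 30 mm, so a channel 10 mm high and 46 mm wide for the flange. A straight slot 24 mm wide runs along x at y 0 through the plate, from the open front face at x -65 to x +65 mm. Origin: on the bench under the slot's middle line; +x is the way the bush slides in, z up.
- slot_mouth (a point): middle of the slot's open front, on the channel floor at the front edge of the carrier (carrier x -65, y 0, z 12 mm). Here the slot in the plate is flared: 40 mm wide, narrowing to 24 mm at 17 mm farther in; axes as the carrier's.
- mid_seat (a point): point on the channel floor, fixed to the carrier (x +12, y 0, z 12 mm): where a trapped bush's origin would be if the nest stood at its middle setting. The nest (aluminium frame on the plate with latch and buffer, top at carrier z 47 mm: keep fingertips above) is clamped each time anywhere within 20 mm nearer or farther along x; this is not measured, find it by feel.
- latch (a joint): sprung brass latch on the slot's +y side: 0 = fully out, 8 mm into the barrel's way, ramped to the front, steep at the back. The bush meets it about 30 mm before its trapped place, pushes it aside by 6 to 8 mm about 10 mm before, and is behind it as it springs back to 0. Spring 3.4 N plus 0.4 N/mm; passing takes 4 to 12 N of push.
- buffer (a joint): sprung black rubber pad beyond the latch that the barrel presses along +x of the carrier: 0 = not pressed, 0.008 (8 mm) = at its stop. Spring 1.5 N plus 2 N/mm: half way in (4 to 5 mm) takes about 10 to 12 N of push. The bush touches it about 2 mm before its trapped place; trapped by the latch and let go it reads 0.002 to 0.003.
- nut: loose galvanised M20 nut lying on the bench, a bystander, 31 x 35 x 16 mm; origin at the centre of its underside.
- bolt: loose galvanised M16 hex bolt standing on its head, a bystander, 27 mm across and 80 mm tall; origin at the centre of its underside.
- tube: loose square steel tube offcut standing on end, a bystander, 30 x 30 x 52 mm; origin at the centre of its underside.
Things that resemble listed ones, but are neither listed nor needed, are in the scene too. What is shaped like the bush but pink or red is not meant.

How it is judged:
By the outcome, as a careful person would: the job done as asked, in the order asked, and still so for the second after the job is handed in, with the robot touching nothing.
It also fails if it takes over 72 s, if anything falls off the work surface, if the arm or the gripper's body presses on something with over 40 N, if the wrist force passes 120 N, or if a joint passes its speed limit or range.

ROBOT

A 6-joint arm with a two-finger parallel gripper is mounted at the origin on a cart in front of the work surface, level with it; the furniture and walls round the work are solid. World frame = base frame: x ahead of the robot, y to its left, z up, the work surface at z = 0. Lengths are in mm, angles in degrees, forces in N, time in s.
With the tool pointing down it reaches from about 275 to 875 mm from the base axis. Payload 12.5 kg.
Tool frame: the origin (TCP) lies midway between the tips of the shut fingers; the grasp point (between the pads) lies 19 mm behind it; z points along the fingers, y is the line along which they close (so a half turn about z gives the same grasp; the last joint's range is limited). The gripper opens to 85 mm and grips with 20 to 120 N. Pads are 22 mm wide; open, the fingers measure 114 mm over their backs; the gripper's body (76 mm by 85 mm) begins 54 mm behind the grasp point. The pads swing forward as they close: fully open they stand 13 mm farther back than shut.
Start: joints at [64.481, 20.094, 94.641, -0, 65.266, -4.847], TCP at [194.131, 514.585, 231.29] pointing down, gripper open.
Joint ranges: [-157.81, 157.81], [-45, 120.19], [0.68, 151.7], [-89.99, 269.99], [4.06, 180], [-164.3, 164.3]. Speed limits (degrees/s): [127.2, 127.2, 159.86, 180, 180, 180].

INTERFACE

Orientations are given as [roll, pitch, yaw] about the fixed x, y, z axes, in that order (R = Rz(yaw) Ry(pitch) Rx(roll)).
In Python, from station import * gives the robot as it stands. The module is installed in compiled form; this text tells all that it offers.
- The arm moves only by the tool drive_tool, never from a script. Its argument "moves" is one flat list of numbers, 4 for each row, row after row: the shift along the tool's x, y, z in mm, then the turn about the tool's z in rad. In form: [dx, dy, dz, twist, dx, dy, dz, twist, ...]. A call has 1 to 5 rows; each row is the pose to reach, as a shift and turn from the pose commanded when the call began, along the tool's axes at that moment; what a row does not reach only later rows make up. A row lasts 1/10 s, in which the tool goes at most 50 mm and 8.59 degrees, less where a joint would pass 70% of its speed; a pose out of reach is approached as far as the arm can. A call with a gripper value outside its range is refused whole. "grip" is the finger opening in mm, from 0 to 85.4, set as the call begins (left out, the last holds). The fingers move at their own pace and stop on an object; "squeeze" is the grip in N (left out, the last holds). Time passes only in rows, so rows that repeat a pose let the fingers close. It gives the time, the measured TCP pose, the force, the opening and the grip force at its end, in the units of the state.
- get_obs(): the state, without advancing time (a new reading comes with each control period).
- get_image(name): name is "side" or "top" or "wrist"; returns (picture, depth): 384x512x3 uint8, red, green, blue; 384x512 float32, mm along the optical axis (not along the pixel's ray), 0 where there is no reading.
- calibration(name): a dict with "fx", "fy", "cx", "cy" (pixels), "world_to_cam" (4x4, takes a point from world to camera coordinates). Camera axes: x right, y down, z forward; pixel columns grow to the right and rows downward; lengths in mm; the calibration is good to about 2 mm. A picture is of the moment at which its call begins: read the wrist's pose just before it. calibration takes no time and is no camera call; for the wrist camera it gives the pose at the moment of the call.
- hand_in(): hands the job in; it is judged then, once.
The state is a dict: "time": time; "q": joint angles; "joint_velocities": joint speeds; "joint_efforts": joint torques, N m; "eef_pos": TCP position; "ee_rot": TCP orientation; "ft_force": force on the tool from outside, world axes, zero at the start; "torque": the same for the moment, N m; "grip_width": finger opening in mm; "grasp_force": force on a finger pad.
Only numpy, scipy, OpenCV 4.12 (cv2) and the standard library are available. Lean on these libraries where they do the work, as an engineer would, in place of code of your own. Each camera call takes 0.05 s, during which the arm holds its last target. There are 200 camera calls.

## Working session

There is one attempt and no reset: what is moved stays moved. The work goes in short steps, Python scripts to look and compute and a tool call to move; the robot and the scene stay as the last step left them, time stands still between calls to the robot, and variables do not carry over. Pictures are saved under pics/ and viewed, at most 10 in all, crops included, and the job is handed in when it is done.

Besides the shell and the picture viewer there is one more tool, called after "Call:" as a command line: name --argument value ..., lists and objects as JSON in quotes. drive_tool: Moves the arm, as the interface text tells. Its arguments: {"type":"object","properties":{"moves":{"type":"array","items":{"type":"number"}},"grip":{"type":"number"},"squeeze":{"type":"number"}},"required":["moves"]}

```bash
mkdir -p pics
python3 - <<'E'
from station import *
import cv2,numpy as np
o=get_obs();print(o)
for n in ("top","side"):
    p,d=get_image(n);cv2.imwrite(f"pics/{n}0.png",p[:,:,::-1]);np.save(f"{n}0.npy",d)
    c=calibration(n);print(n,c)
E
```

```text
{'time': 0.0, 'q': array([ 6.44827173e+01,  2.01246303e+01,  9.46771337e+01, -8.83275255e-04,
        6.52645276e+01, -4.84844786e+00]), 'joint_velocities': array([-0.09151834, -0.1142579 , -0.07231081,  0.10226289, -0.06816449,
       -0.04465233]), 'joint_efforts': array([-3.02613280e-04, -5.06097972e+01, -2.91405129e+01, -1.17594896e-04,
        4.66074634e-03,  1.15955309e-04]), 'eef_pos': array([193.98009637, 514.30651239, 230.75439854]), 'ee_rot': array([-1.79933878e+02, -4.80405657e-03,  1.59331532e+02]), 'ft_force': array([-0.2499266 ,  0.31403011, -0.15543461]), 'torque': array([-0.03392536,  0.0012637 ,  0.02488163]), 'grasp_force': 0.0, 'grip_width': 85.26814770606354}
top {'fx': 491.4366149538801, 'fy': 491.4366149538801, 'cx': 262.0070949183667, 'cy': 186.3336115978818, 'world_to_cam': array([[ 2.22097338e-02, -9.99650467e-01, -1.43412831e-02,
         1.91055933e+02],
       [-9.94902600e-01, -2.06883325e-02, -9.86955366e-02,
         5.98042379e+02],
       [ 9.83643420e-02,  1.64601814e-02, -9.95014331e-01,
         8.91492813e+02],
       [ 0.00000000e+00,  0.00000000e+00,  0.00000000e+00,
         1.00000000e+00]])}
side {'fx': 406.0291827749879, 'fy': 406.0291827749879, 'cx': 246.4318271325186, 'cy': 196.5352819410673, 'world_to_cam': array([[-9.78657407e-01, -2.04396049e-01, -2.12587449e-02,
         5.94624560e+02],
       [-8.54532293e-02,  4.98856447e-01, -8.62461588e-01,
         4.56159671e+00],
       [ 1.86888803e-01, -8.42237793e-01, -5.05675860e-01,
         9.91165581e+02],
       [ 0.00000000e+00,  0.00000000e+00,  0.00000000e+00,
         1.00000000e+00]])}
```

View pics/top0.png

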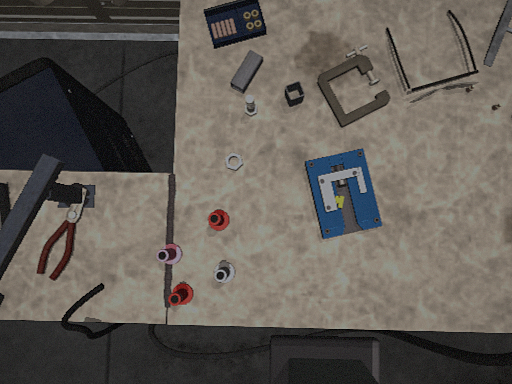

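View pics/side0.png

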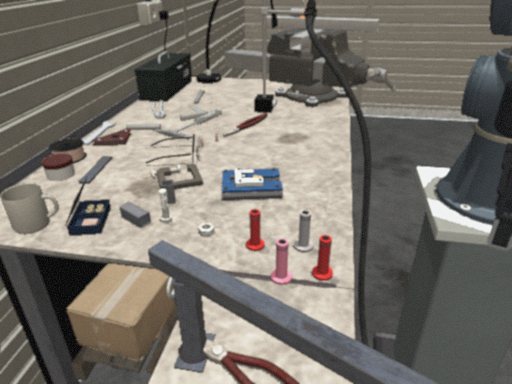

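Top view: the grey bush is at (224,272). The look-alikes are red at (218,219) and (180,295), and pink at (168,254). Only the grey one fits "steel", and in the side view it is at (304,230). The blue carrier is at (343,193), with its slot opening at the bottom, around (351,236). I'll confirm with a crop and measure.

```bash
cat > h.py <<'E'
import cv2,numpy as np
from station import *
def ray(c,u,v,z):
    M=np.array(c["world_to_cam"]);R=M[:3,:3];t=M[:3,3]
    C=-R.T@t; d=R.T@np.stack([(np.ravel(u)-c["cx"])/c["fx"],(np.ravel(v)-c["cy"])/c["fy"],np.ones(np.size(u))])
    return (C[:,None]+d*((z-C[2])/d[2])).T
def cloud(c,D):
    M=np.array(c["world_to_cam"]);v,u=np.mgrid[:D.shape[0],:D.shape[1]]
    P=np.stack([(u-c["cx"])/c["fx"]*D,(v-c["cy"])/c["fy"]*D,D],-1)-M[:3,3]
    return P@M[:3,:3]
def proj(c,P):
    p=np.array(c["world_to_cam"])[:3]@np.r_[P,1]
    return c["fx"]*p[0]/p[2]+c["cx"],c["fy"]*p[1]/p[2]+c["cy"]
E
python3 - <<'E'
from h import *
im=cv2.imread("pics/top0.png");D=np.load("top0.npy");c=calibration("top");W=cloud(c,D)
for n,(r0,r1,c0,c1) in dict(bush=(250,295,205,245),carrier=(145,242,300,386),beam=(150,330,0,100),nut=(150,172,220,245),red1=(205,232,205,232),red2=(282,308,166,196),pink=(240,268,154,184)).items():
    w=W[r0:r1,c0:c1].reshape(-1,3); k=w[:,2]>(74 if n in("bush","red1","red2","pink") else 8)
    print(n,k.sum(),np.median(w[k],0).round(1),w[k].max(0).round(1), w[k].min(0).round(1))
hsv=cv2.cvtColor(im,cv2.COLOR_BGR2HSV)
b=cv2.inRange(hsv,(95,120,60),(125,255,255));b[:145]=0;b[245:]=0;b[:,:300]=0;b[:,390:]=0
v,u=np.nonzero(b);P=ray(c,u,v,30)[:,:2].astype(np.float32)
r=cv2.minAreaRect(P);print(r,cv2.boxPoints(r).round(1).tolist())
z=W[b>0][:,2];print("blue z",np.median(z))
a=cv2.resize(im[245:300,200:250],None,fx=8,fy=8,interpolation=cv2.INTER_CUBIC)[:440,:400]
e=cv2.resize(im[145:245,298:390],None,fx=4.4,fy=4.4,interpolation=cv2.INTER_CUBIC)
h=440;cv2.imwrite("pics/crop0.png",np.hstack([a,e[:440]])[:, :800])
E
```

```text
bush 138 [432.2 270.9  83.7] [503.1 281.7 948.8] [421.6 188.7  75.4]
carrier 4852 [583.2  51.6  29.9] [669.2 188.7 948.8] [499.8 -20.6   8. ]
beam 5438 [529.  568.7 157.4] [625.6 702.  948.8] [319.  188.7   8. ]
nut 154 [643.  258.6  15.4] [660.5 274.7 948.8] [503.1 188.7   8.3]
red1 132 [529.2 284.7  83.8] [539.7 295.4 948.8] [503.1 188.7  74.3]
red2 146 [389.2 349.   83.7] [503.1 360.3 948.8] [378.6 188.7  74. ]
pink 141 [464.2 373.2  83.6] [503.1 384.6 948.8] [453.6 188.7  74.6]
((584.7572021484375, 52.331443786621094), (148.71778869628906, 111.14936065673828), 13.849715232849121) [[499.29998779296875, 88.5], [525.9000244140625, -19.399999618530273], [670.2999877929688, 16.200000762939453], [643.7000122070312, 124.0999984741211]]
blue z 29.54070884002242
```

View pics/crop0.png

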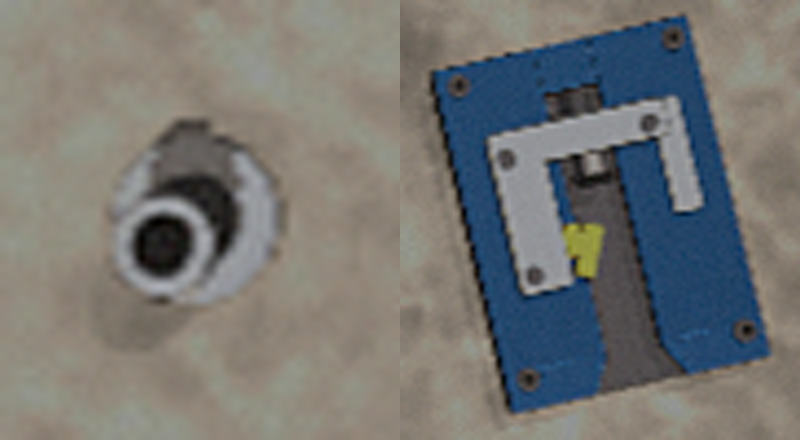

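The crop confirms the grey bush, barrel top at world (432,271). The nest is on the plate, latch on the left (+y), and the slot mouth is at the bottom. By my fit the mouth is at (512,34) with yaw 13.9°. I'm moving to hover over the bush, with the fingers closing along the slot direction.

Call:
drive_tool --moves '[-40, -20, 0, 0.12, -80, -38, 0, 0.24, -120, -56, 0, 0.36, -160, -74, 0, 0.48, -200, -93, 0, 0.6]' --grip 60 --squeeze 60

```text
time: 0.6
eef_pos: [349.3, 355.5, 231.1]
ee_rot: [-180.0, 0.0, 124.7]
ft_force: [0.9, -0.2, 0.3]
grip_width: 60.0
grasp_force: 0.0
```

Call:
drive_tool --moves '[-35, 6, 15, 0.1, -70, 12, 30, 0.2, -100, 16, 45, 0.3, -118.5, 19.4, 60, 0.367, -118.5, 19.4, 71, 0.367]'

```text
time: 1.1
eef_pos: [433.1, 269.4, 159.2]
ee_rot: [-180.0, 0.0, 103.7]
ft_force: [-0.4, -0.2, -0.4]
grip_width: 60.1
grasp_force: 0.0
```

Run:
```python
from h import *
o=get_obs();c=calibration("wrist");p,D=get_image("wrist");cv2.imwrite("pics/w1.png",p[:,:,::-1])
print(o["time"],o["eef_pos"],o["ee_rot"]);W=cloud(c,D)
M=np.array(c["world_to_cam"]);print("cam",-M[:3,:3].T@M[:3,3],M[2,:3],proj(c,[432,271,84]))
k=(W[...,2]>78)&(W[...,2]<88)&(np.hypot(W[...,0]-432,W[...,1]-271)<25)
w=W[k];print(k.sum(),w.mean(0),np.ptp(w[:,:2],axis=0),(w.max(0)+w.min(0))/2)
```

```text
1.1 [433.10819451 269.42538803 159.17398921] [-1.79950327e+02  2.40106206e-02  1.03700210e+02]
cam [417.37056354 333.7203032  302.46669926] [ 0.06141227 -0.25450053 -0.96512072] (np.float64(251.6934300026683), np.float64(197.38441114801736))
612 [431.01939971 274.23786671  84.45005005] [21.72199792 22.29076539] [431.0688696  273.47181935  82.70882651]
```

View pics/w1.png

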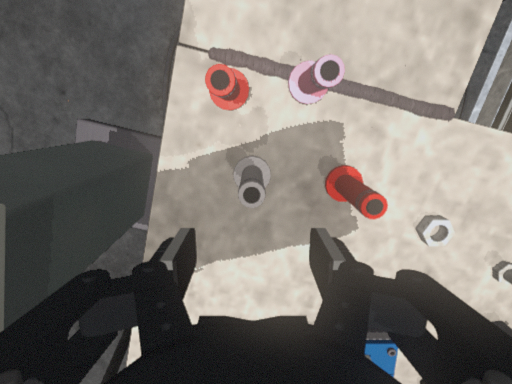

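The wrist view shows the grey bush at (250,185), between the open fingers. Red is at (345,185) and (225,88), pink at (315,80), all clear. I'm descending.

Call:
drive_tool --moves '[1, 0, 30, 0, 1, 0, 60, 0, 1, 0, 85, 0, 1, 0, 105, 0, 1, 0, 115, 0]'

```text
time: 1.65
eef_pos: [430.7, 272.4, 44.0]
ee_rot: [-179.9, 0.0, 104.1]
ft_force: [-0.0, -0.1, 1.1]
grip_width: 60.1
grasp_force: 0.0
```

Call:
drive_tool --moves '[0, 0, 0, 0, 0, 0, 0, 0, 0, 0, 0, 0, 0, 0, 0, 0, 0, 0, 0, 0]' --grip 10 --squeeze 60

```text
time: 2.15
eef_pos: [432.5, 272.3, 46.3]
ee_rot: [179.9, -0.0, 103.9]
ft_force: [-1.6, 0.2, 7.4]
grip_width: 20.1
grasp_force: 58.9
```

Call:
drive_tool --moves '[0, 0, 0, 0, 0, 0, 0, 0, 0, 0, -20, 0, 0, 0, -50, 0, 0, 0, -80, 0]'

```text
time: 2.65
eef_pos: [431.7, 271.7, 126.3]
ee_rot: [-180.0, 0.0, 103.9]
ft_force: [0.8, 0.7, -1.6]
grip_width: 20.2
grasp_force: 58.7
```

Run:
```python
from h import *
o=get_obs();c=calibration("wrist");p,D=get_image("wrist");cv2.imwrite("pics/w2.png",p[:,:,::-1])
print(o)
p,D=get_image("side");cv2.imwrite("pics/s2.png",p[100:300,200:400,::-1].repeat(3,0).repeat(3,1))
```

```text
{'time': 2.65, 'q': array([ 2.69571321e+01,  2.40681002e+01,  1.05899630e+02, -4.89508114e-03,
        5.00725606e+01,  1.30361912e+01]), 'joint_velocities': array([-4.65401442e-02, -2.84327883e+01, -1.05779543e+01,  7.85874554e-03,
        3.79684032e+01,  4.41982342e-02]), 'joint_efforts': array([ 9.63630946e-02, -4.53931081e+01, -2.23219389e+01,  1.19265074e-03,
       -1.02394626e+00, -3.82473308e-05]), 'eef_pos': array([431.67347153, 271.69077934, 126.31865559]), 'ee_rot': array([-1.79961594e+02,  1.27431192e-02,  1.03924088e+02]), 'ft_force': array([ 0.76251874,  0.66491354, -1.62089137]), 'torque': array([-0.01294428, -0.01133175,  0.00042928]), 'grasp_force': 58.66613209247589, 'grip_width': 20.20983879058429}
```

View pics/s2.png

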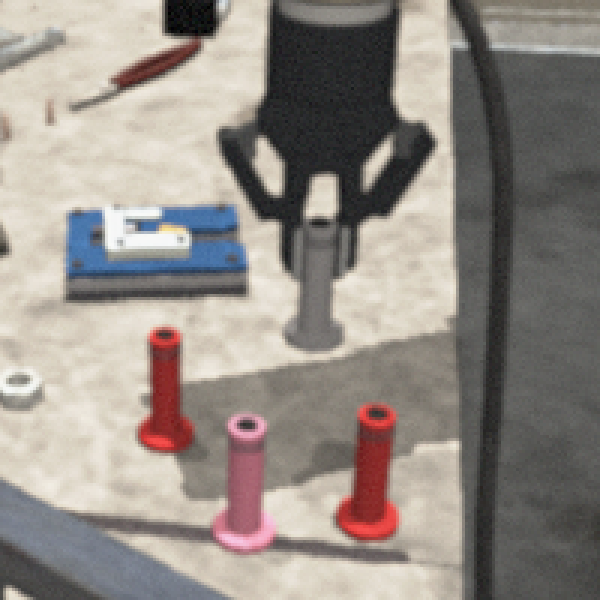

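The bush is held upright (flange at (315,335) in the crop). I'm carrying it to just in front of the slot mouth.

Call:
drive_tool --moves '[-40, -4, 0, 0, -85, -8, 0, 0, -130, -13, 0, 0, -175, -18, 0, 0, -215, -21, 20, 0]'

```text
time: 3.25
eef_pos: [464.3, 56.3, 106.3]
ee_rot: [179.8, 0.0, 103.9]
ft_force: [1.0, 1.2, -1.1]
grip_width: 20.1
grasp_force: 58.9
```

Call:
drive_tool --moves '[-25, -2, 15, 0, -35, -3, 30, 0, -35, -3, 40, 0, -35, -3, 42, 0, -35, -3, 42, 0]'

```text
time: 3.75
eef_pos: [468.6, 24.2, 63.1]
ee_rot: [-180.0, -0.0, 104.0]
ft_force: [0.4, 0.7, -1.7]
grip_width: 19.9
grasp_force: 58.8
```

Call:
drive_tool --moves '[0, 0, 8, 0, 0, 0, 14, 0, 0, 0, 15, 0, 0, 0, 16, 0, 0, 0, 16, 0]'

```text
time: 4.25
eef_pos: [468.9, 23.6, 47.3]
ee_rot: [180.0, 0.0, 103.9]
ft_force: [0.4, -0.1, -1.5]
grip_width: 19.9
grasp_force: 58.8
```

Run:
```python
from h import *
print(get_obs()["eef_pos"],get_obs()["ft_force"])
p,D=get_image("wrist");p2,_=get_image("side")
a=p2[130:230,220:350,::-1].repeat(3,0).repeat(3,1);b=p[:,:,::-1][:300,80:480]
cv2.imwrite("pics/a3.png",np.hstack([a,b]))
```

```text
[468.86435588  23.56617165  47.30941777] [ 0.38119952 -0.05660184 -1.53209882]
```

View pics/a3.png

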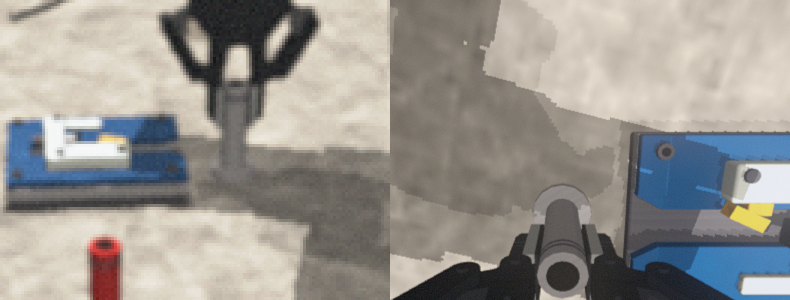

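The wrist crop shows the bush (flange at (563,205), barrel top at (563,275)), with the slot mouth to the right around (630,225). Next I touch down for height.

Call:
drive_tool --moves '[0, 0, 0.5, 0, 0, 0, 1, 0, 0, 0, 1.5, 0, 0, 0, 1.5, 0, 0, 0, 1.5, 0]'

```text
time: 4.85
eef_pos: [469.0, 23.4, 46.3]
ee_rot: [180.0, 0.0, 103.9]
ft_force: [-2.8, 0.2, 9.2]
grip_width: 20.2
grasp_force: 60.1
```

Run:
```python
from h import *
c=calibration("wrist");im,D=get_image("wrist");im=im[:,:,::-1].copy();W=cloud(c,D)
d=np.array([.971,.239]);n=np.array([-.239,.971]);o=get_obs();t=o["eef_pos"][:2];print(o["eef_pos"],o["ft_force"])
hsv=cv2.cvtColor(im,cv2.COLOR_BGR2HSV);b=cv2.inRange(hsv,(95,110,50),(125,255,255))
k=(b>0)&(abs(W[...,2]-30)<4);P=W[k][:,:2]-t;x=P@d;y=P@n
print("front x",np.percentile(x,[0.5,2]),"y range",y.min(),y.max(),"blue z",np.median(W[k][:,2]))
for s in range(30,110,6):
    j=(x>s)&(x<s+6);yy=np.sort(y[j])
    if len(yy)>5:
        g=np.diff(yy);i=g.argmax();print(s,j.sum(),"slot",yy[i].round(1),yy[i+1].round(1),((yy[i]+yy[i+1])/2).round(2))
for z0,z1 in((76,88),(3,10)):
    k=(W[...,2]>z0)&(W[...,2]<z1)&(np.hypot(*(W[...,:2]-t).transpose(2,0,1))<28);Q=W[k][:,:2]-t
    qx,qy=Q@d,Q@n;print(z0,k.sum(),"x",qx.min(),qx.max(),"y",qy.min(),qy.max())
```

```text
[468.98961265  23.45807756  46.35755574] [-2.79041102 -0.99843858  9.44402772]
front x [44.05455806 45.57833721] y range -55.50752934722948 55.83983076591698 blue z 30.742566668595224
42 619 slot -17.7 18.4 0.37
48 835 slot -15.0 15.4 0.19
54 720 slot -12.1 12.0 -0.07
60 901 slot -11.9 12.0 0.09
66 984 slot -12.1 12.1 0.01
72 1042 slot -53.2 -29.3 -41.26
78 1084 slot -11.8 11.9 0.08
84 1124 slot -11.9 12.6 0.38
90 855 slot -11.8 12.8 0.53
96 689 slot -11.8 42.0 15.06
102 738 slot -11.7 41.8 15.04
108 718 slot -12.2 42.0 14.94
76 3188 x -26.794231778999137 26.92950305929464 y -11.459550994592192 12.61252305431122
3 1245 x -20.10030556560626 19.408709204945094 y -10.346792785615694 21.047332909788686
```

Touchdown is at TCP z ≈ 46.5, and the slot's middle line is within about 1 mm of the bush. I'm raising it to channel height and advancing.

Call:
drive_tool --moves '[-0.6, 0, -10, 0, -0.6, 0, -14.8, 0, -0.6, 0, -14.8, 0, -0.6, 8, -14.8, 0, -0.6, 14, -14.8, 0]'

```text
time: 5.4
eef_pos: [483.3, 26.4, 60.6]
ee_rot: [180.0, 0.0, 103.9]
ft_force: [-0.3, -0.6, -0.4]
grip_width: 20.4
grasp_force: 59.1
```

Call:
drive_tool --moves '[0, 0, 0, 0, 0, 3, 0, 0, 0, 6, 0, 0, 0, 9, 0, 0, 0, 12, 0, 0]'

```text
time: 5.9
eef_pos: [494.4, 29.2, 60.6]
ee_rot: [-180.0, 0.0, 103.9]
ft_force: [-0.0, 0.4, -1.8]
grip_width: 19.7
grasp_force: 59.1
```

Call:
drive_tool --moves '[0, 2, 0.7, 0, 0, 4, 0.7, 0, 0, 6, 0.7, 0, 0, 8, 0.7, 0, 0, 10, 0.7, 0]'

```text
time: 6.4
eef_pos: [504.1, 31.6, 59.9]
ee_rot: [180.0, -0.0, 103.9]
ft_force: [-0.4, 0.2, -1.2]
grip_width: 20.2
grasp_force: 59.1
```

Call:
drive_tool --moves '[0, 2, 0, 0, 0, 4, 0, 0, 0, 6, 0, 0, 0, 8, 0, 0, 0, 10, 0, 0]'

```text
time: 6.9
eef_pos: [513.8, 34.0, 59.9]
ee_rot: [-180.0, 0.0, 103.9]
ft_force: [-0.4, -0.1, -1.5]
grip_width: 20.4
grasp_force: 59.1
```

Call:
drive_tool --moves '[0, 2, 0, 0, 0, 4, 0, 0, 0, 6, 0, 0, 0, 8, 0, 0, 0, 10, 0, 0]'

```text
time: 7.4
eef_pos: [523.5, 36.4, 59.9]
ee_rot: [180.0, 0.0, 103.9]
ft_force: [0.5, -0.2, -1.6]
grip_width: 20.1
grasp_force: 59.1
```

Call:
drive_tool --moves '[0, 1.5, 0, 0, 0, 3, 0, 0, 0, 4.5, 0, 0, 0, 6, 0, 0, 0, 7.5, 0, 0]'

```text
time: 7.9
eef_pos: [530.7, 38.2, 59.9]
ee_rot: [-180.0, -0.0, 103.9]
ft_force: [-0.2, -0.4, -0.6]
grip_width: 19.9
grasp_force: 59.1
```

Call:
drive_tool --moves '[0, 1.5, 0, 0, 0, 3, 0, 0, 0, 4.5, 0, 0, 0, 6, 0, 0, 0, 7.5, 0, 0]'

```text
time: 8.4
eef_pos: [538.0, 40.0, 59.9]
ee_rot: [-180.0, -0.0, 103.9]
ft_force: [0.4, -0.8, -1.8]
grip_width: 20.0
grasp_force: 59.1
```

Call:
drive_tool --moves '[0, 1, 0, 0, 0, 2, 0, 0, 0, 3, 0, 0, 0, 4, 0, 0, 0, 5, 0, 0]'

```text
time: 8.9
eef_pos: [542.8, 41.2, 59.9]
ee_rot: [-180.0, 0.0, 103.9]
ft_force: [-0.3, -0.3, -1.9]
grip_width: 19.9
grasp_force: 59.1
```

Call:
drive_tool --moves '[0, 1, 0, 0, 0, 2, 0, 0, 0, 3, 0, 0, 0, 4, 0, 0, 0, 5, 0, 0]'

```text
time: 9.4
eef_pos: [547.7, 42.4, 59.9]
ee_rot: [-180.0, -0.0, 103.9]
ft_force: [-0.7, -0.2, -1.4]
grip_width: 19.9
grasp_force: 59.1
```

Call:
drive_tool --moves '[0, 1, 0, 0, 0, 2, 0, 0, 0, 3, 0, 0, 0, 4, 0, 0, 0, 5, 0, 0]'

```text
time: 9.9
eef_pos: [552.5, 43.6, 59.9]
ee_rot: [-180.0, 0.0, 103.9]
ft_force: [-0.3, -0.9, -1.2]
grip_width: 20.4
grasp_force: 59.1
```

Call:
drive_tool --moves '[0, 1, 0, 0, 0, 2, 0, 0, 0, 3, 0, 0, 0, 4, 0, 0, 0, 5, 0, 0]'

```text
time: 10.4
eef_pos: [557.1, 44.6, 59.8]
ee_rot: [-179.9, 0.0, 103.9]
ft_force: [-2.4, -2.2, -0.0]
grip_width: 20.1
grasp_force: 58.8
```

Call:
drive_tool --moves '[0, 1, 0, 0, 0, 2, 0, 0, 0, 3, 0, 0, 0, 4, 0, 0, 0, 5, 0, 0]'

```text
time: 10.9
eef_pos: [561.6, 45.6, 59.6]
ee_rot: [-179.9, 0.0, 103.9]
ft_force: [-4.2, -4.8, -1.2]
grip_width: 20.0
grasp_force: 58.9
```

Call:
drive_tool --moves '[0, 1, 0, 0, 0, 2, 0, 0, 0, 3, 0, 0, 0, 4, 0, 0, 0, 5, 0, 0]'

```text
time: 11.4
eef_pos: [566.2, 46.7, 59.5]
ee_rot: [-179.9, 0.0, 103.9]
ft_force: [-3.4, -6.3, -1.1]
grip_width: 20.2
grasp_force: 59.0
```

Call:
drive_tool --moves '[0, 1, 0, 0, 0, 2, 0, 0, 0, 3, 0, 0, 0, 4, 0, 0, 0, 4, 0, 0]'

```text
time: 11.9
eef_pos: [570.1, 47.5, 59.5]
ee_rot: [-179.9, 0.0, 103.9]
ft_force: [-3.8, -6.9, -1.8]
grip_width: 20.6
grasp_force: 59.0
```

Call:
drive_tool --moves '[0, 1, 0, 0, 0, 2, 0, 0, 0, 3, 0, 0, 0, 4, 0, 0, 0, 4, 0, 0]'

```text
time: 12.4
eef_pos: [573.8, 48.4, 59.4]
ee_rot: [-179.8, 0.0, 103.9]
ft_force: [-3.9, -7.3, -2.1]
grip_width: 20.0
grasp_force: 59.0
```

Call:
drive_tool --moves '[0, 1, 0, 0, 0, 2, 0, 0, 0, 3, 0, 0, 0, 3, 0, 0, 0, 3, 0, 0]'

```text
time: 12.9
eef_pos: [577.5, 49.1, 59.7]
ee_rot: [-179.9, 0.1, 103.9]
ft_force: [-1.2, -6.5, -2.7]
grip_width: 20.1
grasp_force: 58.9
```

Call:
drive_tool --moves '[0, 0.7, 0, 0, 0, 1.4, 0, 0, 0, 2, 0, 0, 0, 2, 0, 0, 0, 2, 0, 0]'

```text
time: 13.4
eef_pos: [580.0, 49.6, 59.9]
ee_rot: [180.0, 0.1, 103.9]
ft_force: [0.6, -7.1, -2.3]
grip_width: 20.0
grasp_force: 59.0
```

Call:
drive_tool --moves '[0, 0.7, 0, 0, 0, 1.4, 0, 0, 0, 2, 0, 0, 0, 2, 0, 0, 0, 2, 0, 0]'

```text
time: 13.9
eef_pos: [582.4, 50.2, 60.1]
ee_rot: [179.9, 0.1, 103.9]
ft_force: [2.3, -6.2, -1.9]
grip_width: 19.9
grasp_force: 59.0
```

Call:
drive_tool --moves '[0, 0.7, 0, 0, 0, 1.4, 0, 0, 0, 2, 0, 0, 0, 2, 0, 0, 0, 2, 0, 0]'

```text
time: 14.4
eef_pos: [584.7, 50.8, 60.3]
ee_rot: [179.9, 0.1, 103.9]
ft_force: [3.9, -4.0, -2.3]
grip_width: 19.8
grasp_force: 58.9
```

Call:
drive_tool --moves '[0, 0.5, 0, 0, 0, 1, 0, 0, 0, 1, 0, 0, 0, 1, 0, 0]'

```text
time: 14.8
eef_pos: [585.8, 51.1, 60.4]
ee_rot: [179.8, 0.1, 103.9]
ft_force: [3.4, -3.9, -2.1]
grip_width: 20.1
grasp_force: 58.9
```

Call:
drive_tool --moves '[0, 0.5, 0, 0, 0, 1, 0, 0, 0, 1, 0, 0, 0, 1, 0, 0]'

```text
time: 15.2
eef_pos: [586.4, 51.3, 60.3]
ee_rot: [179.9, 0.1, 103.9]
ft_force: [2.0, -5.2, 0.1]
grip_width: 20.2
grasp_force: 59.0
```

Call:
drive_tool --moves '[0, 0.5, 0, 0, 0, 1, 0, 0, 0, 1, 0, 0, 0, 1, 0, 0]'

```text
time: 15.6
eef_pos: [587.2, 51.5, 60.2]
ee_rot: [179.9, 0.1, 103.9]
ft_force: [1.7, -5.0, -0.5]
grip_width: 20.2
grasp_force: 59.0
```

Call:
drive_tool --moves '[0, 0.5, 0, 0, 0, 1, 0, 0, 0, 1, 0, 0, 0, 1, 0, 0]'

```text
time: 16.0
eef_pos: [587.9, 51.7, 60.2]
ee_rot: [179.9, 0.1, 103.9]
ft_force: [-0.6, -5.4, 1.1]
grip_width: 20.4
grasp_force: 59.0
```

Call:
drive_tool --moves '[0, 0.5, 0, 0, 0, 1, 0, 0, 0, 1, 0, 0, 0, 1, 0, 0]'

```text
time: 16.4
eef_pos: [588.6, 51.9, 60.1]
ee_rot: [180.0, 0.0, 103.9]
ft_force: [-1.3, -4.9, 0.7]
grip_width: 20.1
grasp_force: 59.2
```

Run:
```python
from h import *
a=get_image("wrist")[0][150:350,160:400,::-1];c=calibration("side");s=get_image("side")[0]
u,v=map(int,proj(c,[588,52,40]));b=s[v-40:v+40,u-48:u+48,::-1]
f=lambda i:cv2.resize(i,(480,400),interpolation=cv2.INTER_CUBIC)[:, :400] if 0 else cv2.resize(i,(400,333),interpolation=cv2.INTER_CUBIC)
cv2.imwrite("pics/n4.png",np.hstack([f(a),f(b)]))
```

```text
(no output)
```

View pics/n4.png

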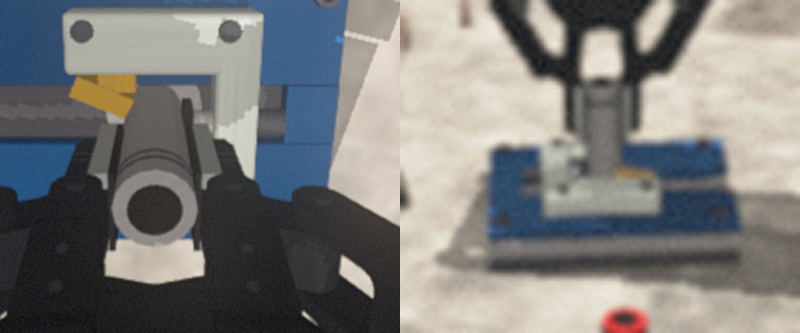

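The wrist crop shows the yellow latch tip at (130,110), against the barrel's rear flank and mostly out. The buffer at (190,100) is being touched. I'm pressing on gently.

Call:
drive_tool --moves '[0, 0.5, 0, 0, 0, 1, 0, 0, 0, 1, 0, 0, 0, 1, 0, 0]'

```text
time: 16.9
eef_pos: [589.0, 52.2, 59.9]
ee_rot: [-179.9, 0.0, 103.9]
ft_force: [-3.1, -5.3, 1.0]
grip_width: 20.2
grasp_force: 59.3
```

Call:
drive_tool --moves '[0, 0.5, 0, 0, 0, 1, 0, 0, 0, 1, 0, 0, 0, 1, 0, 0]'

```text
time: 17.3
eef_pos: [589.3, 52.6, 59.6]
ee_rot: [-179.8, -0.0, 103.9]
ft_force: [-5.5, -4.6, 1.3]
grip_width: 20.0
grasp_force: 59.4
```

Call:
drive_tool --moves '[0, 0.5, 0, 0, 0, 1, 0, 0, 0, 1, 0, 0, 0, 1, 0, 0]'

```text
time: 17.7
eef_pos: [589.7, 52.9, 59.4]
ee_rot: [-179.8, -0.0, 103.9]
ft_force: [-7.7, -3.9, 2.2]
grip_width: 20.1
grasp_force: 59.5
```

Call:
drive_tool --moves '[0, 0.5, 0, 0, 0, 0.8, 0, 0, 0, 0.8, 0, 0, 0, 0.8, 0, 0]'

```text
time: 18.1
eef_pos: [590.3, 53.0, 59.3]
ee_rot: [-179.7, -0.0, 103.9]
ft_force: [-8.4, -4.7, 3.1]
grip_width: 20.0
grasp_force: 59.6
```

Call:
drive_tool --moves '[0, 0.4, 0, 0, 0, 0.8, 0, 0, 0, 0.8, 0, 0, 0, 0.8, 0, 0]'

```text
time: 18.5
eef_pos: [590.9, 53.2, 59.3]
ee_rot: [-179.7, -0.0, 103.9]
ft_force: [-8.7, -4.9, 1.8]
grip_width: 19.8
grasp_force: 59.8
```

Run:
```python
from h import *
a=get_image("wrist")[0][170:250,190:310,::-1]
cv2.imwrite("pics/n5.png",cv2.resize(a,(780,520),interpolation=cv2.INTER_CUBIC))
f=[];o=get_obs();print(o["eef_pos"],o["ft_force"],o["ft_force"][:2]@[.971,.239],o["torque"])
```

```text
[590.84086756  53.1831168   59.32599793] [-8.96620893 -4.84862672  3.51635833] -9.865010657407135 [-0.92204399  1.82916441 -0.00892997]
```

View pics/n5.png

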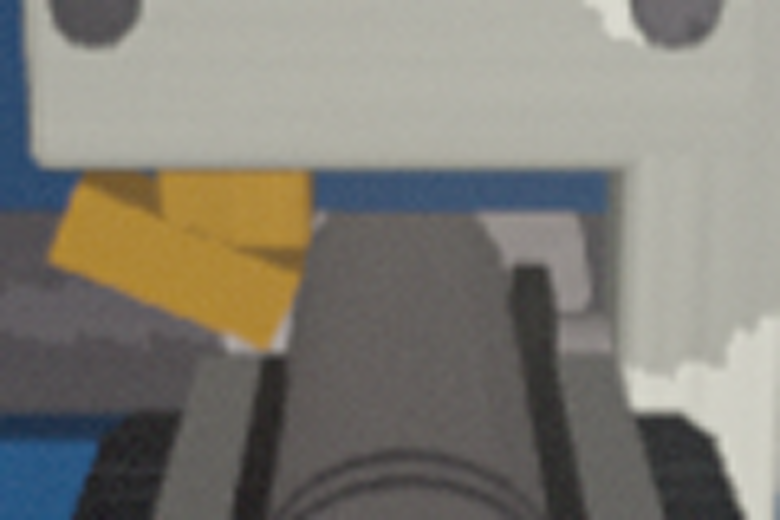

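The crop shows the latch's steep rear face (x≈305) behind the barrel's flank (315,220) with a thin gap. I'll compare the latch's reach with the initial view numerically.

Run:
```python
from h import *
d=np.array([.971,.239]);n=np.array([-.239,.971])
def m(im,c,o):
    hsv=cv2.cvtColor(im,cv2.COLOR_BGR2HSV);k=cv2.inRange(hsv,(18,120,80),(35,255,255))
    v,u=np.nonzero(k);P=ray(c,u,v,44)[:,:2]-o;x,y=P@d,P@n;s=(x>20)&(x<110)&(abs(y)<30)
    print(s.sum(),"x",np.percentile(x[s],[1,99]).round(1),"y",np.percentile(y[s],[1,99]).round(1))
m(cv2.imread("pics/top0.png"),calibration("top"),np.array([511.9,34.4]))
c=calibration("wrist");im=get_image("wrist")[0][:,:,::-1].copy()
hsv=cv2.cvtColor(im,cv2.COLOR_BGR2HSV)
m(im,c,np.array([469-.971*-44.5,23.4+.239*44.5]))
```

```text
77 x [50.  71.5] y [ 4.1 18.2]
775 x [49.3 71.7] y [ 4.9 20. ]
```

The latch is fully out again (reach 4.1 mm before, 4.9 mm now) and the buffer is near 4 mm. One last nudge, then release.

Call:
drive_tool --moves '[0, 0.3, 0, 0, 0, 0.7, 0, 0, 0, 0.7, 0, 0, 0, 0.7, 0, 0]'

```text
time: 19.0
eef_pos: [591.3, 53.3, 59.2]
ee_rot: [-179.7, -0.0, 103.9]
ft_force: [-10.3, -4.9, 2.5]
grip_width: 20.1
grasp_force: 59.8
```

Push is about 11 N, so the buffer is roughly half way in. I'm easing back onto the latch, then opening.

Call:
drive_tool --moves '[0, -1, 0, 0, 0, -2, 0, 0, 0, -3, 0, 0, 0, -3, 0, 0]'

```text
time: 19.4
eef_pos: [589.4, 52.8, 59.4]
ee_rot: [-179.8, -0.0, 103.9]
ft_force: [-5.4, -4.1, -1.6]
grip_width: 20.1
grasp_force: 59.3
```

Call:
drive_tool --moves '[0, 0, 0, 0, 0, 0, 0, 0, 0, 0, 0, 0, 0, 0, 0, 0, 0, 0, 0, 0]' --squeeze 20 --grip 45

```text
time: 19.9
eef_pos: [590.8, 53.1, 60.0]
ee_rot: [180.0, 0.0, 103.9]
ft_force: [0.4, -0.0, -0.1]
grip_width: 45.1
grasp_force: 0.0
```

Call:
drive_tool --moves '[0, 0, -15, 0, 0, 0, -40, 0, 0, 0, -75, 0, 0, 0, -110, 0, 0, 0, -145, 0]'

```text
time: 20.4
eef_pos: [590.5, 53.1, 207.5]
ee_rot: [179.9, 0.0, 103.9]
ft_force: [0.4, 0.4, -0.8]
grip_width: 44.8
grasp_force: 0.0
```

Call:
drive_tool --moves '[0, -30, 0, 0, 0, -70, 0, 0, 0, -110, 0, 0, 0, -150, 0, 0, 0, -170, 0, 0]'

```text
time: 20.9
eef_pos: [423.0, 11.8, 205.7]
ee_rot: [180.0, 0.0, 103.9]
ft_force: [-0.2, 0.5, 0.2]
grip_width: 45.4
grasp_force: 0.0
```

Run:
```python
from h import *
print(get_obs()["eef_pos"])
t,D=get_image("top");s=get_image("side")[0];c=calibration("side");W=cloud(calibration("top"),D)
k=(W[...,2]>85)&(W[...,2]<105)&(np.hypot(W[...,0]-590,W[...,1]-53)<30);w=W[k];print(k.sum(),np.median(w,0))
u,v=map(int,proj(c,[590,52,50]));b=s[v-40:v+40,u-48:u+48,::-1]
f=lambda i:cv2.resize(i,(400,400),interpolation=cv2.INTER_CUBIC)
cv2.imwrite("pics/fin.png",np.hstack([f(t[150:240,300:390,::-1]),f(b)]))
```

```text
[422.99486932  11.84803263 205.73796023]
137 [588.90507126  53.30291623  96.653036  ]
```

View pics/fin.png

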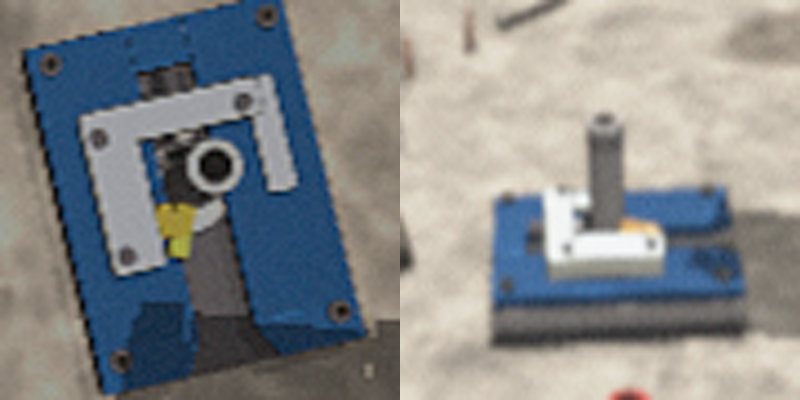

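The bush stands upright in the slot (top at z 96.6), with the latch out behind it at (175,225) and the buffer ahead. The robot is clear, so I'm handing in.

```bash
python3 -c "
from station import *
print(hand_in())"
```

```text
the job is handed in; nothing more can be done
None
```

The steel bush stands upright in the slot, trapped between the snapped-out latch and the buffer. I pressed the buffer to about 4.6 mm (from about 11 N of push), let go with the arm clear, and handed the job in at about 21 s; no verdict was shown.

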